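# Close the checking jig and hold a feeler blade snug in its gap

### The job

The salvaged disc is already loaded in the checking jig on the bench: swing the jig's hinged cover fully shut, then pick up the feeler blade by its upright grip and slide it, flat on the lower plate, tip first into the mouth under the cover until it lifts the cover slightly and drags snugly, tip about two centimetres past where the drag begins. Finish while still holding the blade there in the gripper, neither pushed out of the far side nor prying the cover up, and leave the bottle, carton and connector block alone.

Things in the scene. Friction and masses are not known exactly. Their poses are not given: they have to be found in the camera images.
- jig: checking jig fixed to the bench: grey base 130 x 170 x 12 mm, steel lower plate 90 x 120 mm on it, flat top 30 mm above the bench, front edge bevelled. Origin: centre of the underside. x: the way the blade goes in (mouth on the -x side, facing the robot), z up. The cover's hinge runs along x at y = +55 mm, 43 mm above the bench, between lugs 46 mm high.
- cover (a joint): cover angle (rad): 0 fully shut, grows as the free edge swings up and over to jig +y, 1.95 open stop. Starts at that stop, leaning back; pushed from behind towards jig -y to below about 1.5 it falls shut by itself in 2 to 3 s (damped). Steel-faced plate 80 mm (x, centred) x 104 x 8 mm, 0.6 kg, to 108 mm from the hinge; shut, its top is 47 mm above the bench. Rests on the blade with about 4 N.
- cover_tab (a point): middle of the black finger tab (34 x 24 x 6 mm) on the cover's free edge, 118 mm from the hinge line; at the top of the open cover, about 0.16 m above the bench.
- jig_mouth (a point): middle of the mouth, on the lower plate's top below the shut cover's front edge: jig x = -40, y = -27.5, z = 30 mm. Axes as the jig. The mouth is 9 mm high. Farther in, a steel land under the cover (45 mm wide, centred on this line) leaves only 2 mm: ramp from jig x -25 to -10, flat from -10 to +40 mm.
- jig_stop (a point): where the blade's tip should end: on the lower plate's top, straight in from the mouth: jig x = +12, y = -27.5, z = 30 mm (22 mm past the start of the land's flat, 28 mm short of the cover's far edge). Axes as the jig.
- feeler: steel feeler blade 4 mm thick, 18 mm wide, flat on the bench at the start, with an upright black grip 26 mm long (x), 12 mm wide (y), its top 46 mm above the blade's underside; 0.11 kg. Origin: on the underside below the grip's middle; x along the blade to the tip (blade from -15 to +105 mm), z up. Under the land it lifts the cover 2 mm (joint about 0.024).
- feeler_tip (a point): middle of the blade's rounded tip, at the level of its underside, 105 mm ahead of the feeler's origin. Axes as the feeler.
- spray_bottle: bystander: white plastic bottle, 72 mm diameter, 195 mm high, standing; origin under its centre.
- carton: bystander: closed cardboard carton 110 x 150 x 80 mm; origin under its centre.
- connector_block: bystander: black block 50 x 140 x 35 mm with two rows of studs; origin under its centre.

How it is judged:
On the way:
1. the cover is fully shut with the blade still outside the jig (value of joint cover below 0.008 rad and distance between feeler_tip and jig_stop above 0.06 m), for 0.2 s.
At the end, for the whole second after the job is handed in: Gripper still holds the blade at rest; tip within 17 mm of the stop point lengthwise, 12 mm sideways, -3 to 4 mm above the plate; blade along the jig within 0.2 rad, flat within 0.12; the cover rests on it (over 1 N), lifted 0.012 to 0.07 rad, untouched by the robot (x of feeler_tip in the frame of jig_stop between -0.017 and 0.018 m and y of feeler_tip in the frame of jig_stop between -0.012 and 0.012 m and z of feeler_tip in the frame of jig_stop between -0.003 and 0.004 m and angle between the x axis of feeler and the x axis of jig, either way round below 0.2 rad and angle between feeler's own z axis and vertical below 0.12 rad and value of joint cover between 0.012 and 0.07 rad and contact force between feeler and cover above 1 N and contact force between the fingers and feeler above 2 N and contact force between each of the arm, the fingers and cover below 0.5 N and linear speed of feeler below 0.02 m/s); the arm keeps its last pose, push and grip.
It fails at once if the spray bottle is disturbed (moved over 30 mm) (distance of spray_bottle from where it was at the start of the episode above 0.03 m).
It fails at once if the carton is disturbed (moved over 30 mm) (distance of carton from where it was at the start of the episode above 0.03 m).
It fails at once if the connector block is disturbed (moved over 30 mm) (distance of connector_block from where it was at the start of the episode above 0.03 m).
It also fails if it takes over 72 s, if anything falls off the work surface, if the arm or the gripper's body presses on something with over 40 N, if the wrist force passes 120 N, or if a joint passes its speed limit or range.

### The arm

A 7-joint arm with a two-finger parallel gripper is mounted at the origin on the work surface. World frame = base frame: x ahead of the robot, y to its left, z up, the work surface at z = 0. Lengths are in m, angles in rad, forces in N, time in s.
With the tool pointing down it reaches from about 0.425 to 1.025 m from the base axis. Payload 9.4 kg.
Tool frame: the origin (TCP) lies at the very end of the fingers, on their centre line; the grasp point (between the pads) lies 19 mm behind it; z points along the fingers, x is the direction in which the jaws open and shut, and the axes are right-handed (so a half turn about z gives the same grasp; the last joint's range is limited). The gripper opens to 93 mm and grips with 3 to 60 N. Pads are 15 mm wide; open, the fingers measure 128 mm over their backs; the gripper's body (75 mm by 188 mm) begins 65 mm behind the grasp point.
Start: joints at [1.206, 0.599, -0.003, 1.599, 0.002, 0.943, -0.08], TCP at [0.206, -0.695, 0.219] pointing down, gripper open.
Joint ranges: [-2.57, 2.57], [-0.35, 1.97], [-1.29, 1.29], [0.11, 2.56], [-1.05, 4.19], [0.11, 1.86], [-2.63, 2.63]. Speed limits (rad/s): [2.22, 2.22, 3.01, 3.01, 3.14, 3.14, 3.14].

### API

Orientations are given as a 3x3 rotation matrix whose columns are the frame's x, y, z axes.
In Python, from plant import ctrl gives the robot as it stands.
- The arm moves only by the shell command python3 -m jog 'ROWS' [FORCE]. ROWS is JSON, a list of rows, each a list of 3 entries, a list of its own where there are three numbers: the closure in counts, from 0 (fully open) to 255 (shut), then the shift along the tool's x, y, z in cm, then the turn, a rotation vector about the tool's x, y, z in rad. A call has 1 to 20 rows; each row is the pose to reach, as a shift and turn from the pose measured when the call began, along the tool's axes at that moment; what a row does not reach only later rows make up. A row lasts 1/8 s, in which the tool goes at most 62.5 mm and 10.7 degrees, less where a joint would pass 70% of its speed; a pose out of reach is approached as far as the arm can. A call with a gripper value outside its range is refused whole. The fingers move at their own pace and stop on an object; FORCE is the grip in N (left out, the last holds). Time passes only in rows, so rows that repeat a pose let the fingers close. It gives the time, the measured TCP pose, the force and the opening at its end, in the units of the state.
- ctrl.get_state(): the state, without advancing time (a new reading comes with each control period).
- ctrl.snapshot(name): name is "scene" or "top"; returns a dict with "frame" (480x640x3 uint8, red, green, blue), "z_map" (480x640 float32, m along the optical axis (not along the pixel's ray), 0 where there is no reading), "intrinsics" (3x3 intrinsics, pixels), "distortion" ([k1, k2, p1, p2, k3] as OpenCV has them; the pictures are not rectified), "xyz" and "rotation" of the camera in the world. Camera axes: x right, y down, z forward; pixel columns grow to the right and rows downward; lengths in m; the calibration is good to about 2 mm. A picture is of the moment at which its call begins.
- ctrl.job_done(): hands the job in, once; it reports no verdict.
Trained networks look in a picture, given as the dict that the camera call returned (one of the last four; its "shot" number tells which), for a name from the list of things; names that differ only in an ending like _2 or _b are one class to them, and where a whole thing is asked for, a point or a joint stands for the part that bears it (a point fixed in the world has none). Each returns a list of dicts, best first, with "score" (0 to 1); they miss things now and then, are a little off and sometimes report something else, mostly with a low value. They report only what shows in the picture. A call takes as long as a camera call.
- ctrl.outline_of(thing, picture): "region" (480x640 bool, what is visible of it) and "centre" ([row, column] in pixels, amid what is visible of it).
- ctrl.place_of(thing, picture): "centre" ([row, column] in pixels: a listed point, or the origin of a listed thing).
The state is a dict: "clock": time; "q": joint angles; "joint_vel": joint speeds; "tau": joint torques, N m; "position": TCP position; "ee_rot": TCP orientation; "contact_force": force on the tool from outside, world axes, zero at the start; "ft_torque": the same for the moment, N m; "opening": opening from 0.0 (shut) to 1.0 (fully open).
Only numpy, scipy, OpenCV 4.12 (cv2) and the standard library are available. Lean on these libraries where they do the work, as an engineer would, in place of code of your own. Each camera call takes 0.05 s, during which the arm holds its last target. There are 200 camera calls.

## Working session

There is one attempt and no reset: what is moved stays moved. The work goes in short steps, Python scripts to look and compute and a shell command to move; the robot and the scene stay as the last step left them, time stands still between calls to the robot, and variables do not carry over. Pictures are saved under pics/ and viewed, about 8 in all and at most 12, crops included, and the job is handed in when it is done.

```bash
mkdir -p pics; ls; cat > h.py <<'E'
import numpy as np, cv2
from plant import ctrl
def px2w(s,rc,z=None,depth=None):
    K=np.array(s["intrinsics"]);d=np.array(s["distortion"]);R=np.array(s["rotation"]);t=np.array(s["xyz"])
    u=cv2.undistortPoints(np.array([[[rc[1],rc[0]]]],float),K,d)[0,0]
    ray=R@np.array([u[0],u[1],1.0])
    if depth is None: depth=(z-t[2])/ray[2]
    return t+ray*depth
def dep(s,rc,r=1):
    a=s["z_map"][int(rc[0])-r:int(rc[0])+r+1,int(rc[1])-r:int(rc[1])+r+1];a=a[a>0]
    return float(np.median(a)) if a.size else None
def w2px(s,p):
    R=np.array(s["rotation"]);t=np.array(s["xyz"])
    q=R.T@(np.array(p,float)-t)
    return cv2.projectPoints(q.reshape(1,1,3),np.zeros(3),np.zeros(3),np.array(s["intrinsics"]),np.array(s["distortion"]))[0].ravel()
def cloud(s,mask):
    r,c=np.nonzero(mask&(s["z_map"]>0))
    K=np.array(s["intrinsics"]);d=np.array(s["distortion"])
    u=cv2.undistortPoints(np.stack([c,r],1).astype(float)[:,None],K,d)[:,0]
    z=s["z_map"][r,c]
    return (np.c_[u,np.ones(len(u))]*z[:,None])@np.array(s["rotation"]).T+np.array(s["xyz"])
def save(s,n): cv2.imwrite("pics/"+n+".png",np.array(s["frame"])[:,:,::-1])
E
python3 - <<'E'
from h import *
np.set_printoptions(precision=3,suppress=True)
print(ctrl.get_state())
H=dict(jig=0,cover_tab=.16,jig_mouth=.03,jig_stop=.03,feeler=0,feeler_tip=0,spray_bottle=0,carton=0,connector_block=0)
for n in("top","scene"):
    s=ctrl.snapshot(n);save(s,n+"1");print(n,s["xyz"],s["shot"])
    for k,z in H.items():
        for r in ctrl.place_of(k,s)[:2]:
            c=r["centre"];print(k,round(r["score"],2),np.round(c),px2w(s,c,z),"depth pt",px2w(s,c,depth=dep(s,c)) if dep(s,c) else None)
E
```

```text
pics
{'clock': 0.0, 'q': array([ 1.206,  0.6  , -0.003,  1.6  ,  0.002,  0.943, -0.08 ]), 'joint_vel': array([-0.001, -0.002,  0.002, -0.001,  0.   ,  0.002, -0.001]), 'tau': array([  0.   , -76.509,   1.498, -25.236,  -0.052,   0.017,   0.   ]), 'position': array([ 0.206, -0.695,  0.218]), 'ee_rot': array([[ 0.284, -0.959, -0.001],
       [-0.959, -0.284,  0.001],
       [-0.002,  0.   , -1.   ]]), 'contact_force': array([-0.465,  0.519,  0.021]), 'ft_torque': array([ 0.002, -0.023,  0.009]), 'opening': 0.9978886876208922}
top [0.454 0.007 1.153] 1
jig 0.95 [199. 340.] [ 0.629 -0.032  0.   ] depth pt [ 0.624 -0.031  0.031]
jig_mouth 0.65 [211. 348.] [ 0.593 -0.052  0.03 ] depth pt [ 0.593 -0.052  0.03 ]
jig_stop 0.88 [191. 350.] [ 0.644 -0.056  0.03 ] depth pt [ 0.644 -0.056  0.029]
feeler 0.89 [277. 437.] [ 0.434 -0.276  0.   ] depth pt [ 0.434 -0.269  0.029]
feeler_tip 0.68 [177. 297.] [0.684 0.078 0.   ] depth pt [0.652 0.068 0.157]
feeler_tip 0.59 [244. 428.] [ 0.517 -0.255  0.   ] depth pt [ 0.517 -0.253  0.006]
spray_bottle 0.67 [288. 193.] [0.398 0.334 0.   ] depth pt [0.404 
[... 529 characters left out ...]
69 [235. 353.] [0.653 0.072 0.16 ] depth pt [0.652 0.073 0.159]
jig_mouth 0.79 [276. 290.] [ 0.589 -0.056  0.03 ] depth pt [ 0.587 -0.055  0.027]
jig_stop 0.57 [292. 300.] [ 0.646 -0.058  0.03 ] depth pt [ 0.645 -0.057  0.029]
feeler 0.62 [269. 184.] [ 0.418 -0.268  0.   ] depth pt [ 0.438 -0.27   0.02 ]
feeler_tip 0.71 [297. 204.] [ 0.527 -0.252  0.   ] depth pt [ 0.527 -0.252 -0.   ]
spray_bottle 0.86 [192. 385.] [0.399 0.341 0.   ] depth pt [0.43  0.318 0.031]
carton 0.96 [357. 218.] [ 0.701 -0.282 -0.   ] depth pt [ 0.752 -0.289  0.075]
carton 0.3 [195. 382.] [0.406 0.326 0.   ] depth pt [0.425 0.312 0.018]
connector_block 0.76 [260. 446.] [0.7   0.323 0.   ] depth pt [0.722 0.299 0.032]
```

View pics/top1.png

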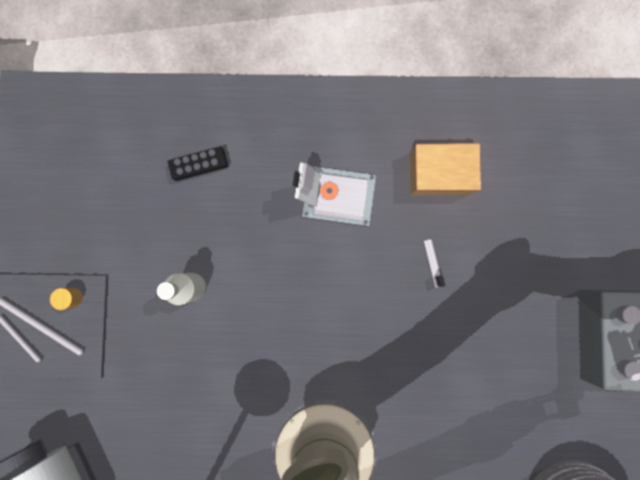

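View pics/scene1.png

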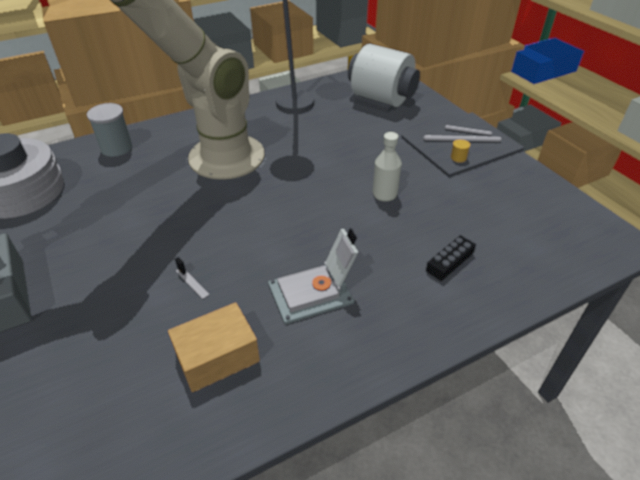

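```bash
python3 - <<'E'
from h import *
np.set_printoptions(precision=4,suppress=True)
s=ctrl.snapshot("top")
for k,lo,hi in(("feeler",.036,.06),("feeler",.001,.02),("jig",.026,.034),("jig",.007,.016),("cover_tab",.05,.2)):
    o=ctrl.outline_of(k,s)
    if not o: print(k,"none");continue
    P=cloud(s,o[0]["region"]);P=P[(P[:,2]>lo)&(P[:,2]<hi)]
    if len(P)<10: print(k,len(P));continue
    b=cv2.minAreaRect((P[:,:2]*1000).astype(np.float32))
    print(k,o[0]["score"],len(P),P.min(0),P.max(0),np.median(P,0),b)
E
```

```text
feeler 0.87 59 [ 0.4133 -0.2804  0.0363] [ 0.4376 -0.2665  0.0515] [ 0.4256 -0.2735  0.0459] ((425.95660400390625, -274.463623046875), (24.731155395507812, 11.413536071777344), 13.20053482055664)
feeler 0.87 318 [ 0.4119 -0.2862  0.001 ] [ 0.5265 -0.2435  0.0199] [ 0.4764 -0.2631  0.0047] ((470.1422119140625, -264.7909851074219), (117.01532745361328, 24.3730411529541), 15.95520305633545)
jig 0.62 1505 [ 0.5744 -0.0972  0.0261] [0.6858 0.038  0.034 ] [ 0.6247 -0.0409  0.0304] ((629.5411987304688, -28.843902587890625), (126.46687316894531, 100.88336944580078), 82.67430114746094)
jig 0.62 932 [ 0.5609 -0.1167  0.0072] [0.7087 0.0609 0.016 ] [ 0.6268 -0.0573  0.0123] ((634.710205078125, -28.53723907470703), (168.0102081298828, 130.52931213378906), 82.77008056640625)
cover_tab 0.79 832 [0.602  0.0214 0.0504] [0.6863 0.0788 0.1677] [0.643  0.0497 0.1251] ((644.31640625, 50.529415130615234), (54.45382308959961, 80.4012451171875), 81.06571197509766)
```

The top view shows the jig at about (340,197) with the cover leaning left. The feeler is at (433,262) with its grip nearest the robot, and the carton is at (448,167). The bottle at (180,290) and connector block at (198,162) are off to the left. The scene view agrees: tab at (352,236), blade tip at (205,296), mouth side clear. The fitted jig has centre (0.635, -0.0285) and yaw -7.3°, which matches the network's mouth and stop points to 2 mm.

```bash
cat >> h.py <<'E'
from scipy.spatial.transform import Rotation as Ro
JC=np.array([.6347,-.0285,0]);JY=np.radians(-7.3)
def jig(x,y,z): return JC+Ro.from_euler('z',JY).apply([x/1000,y/1000,z/1000])
def go(p,feelyaw):
    """shift cm/turn for tool down with tool -x along blade-y of given yaw"""
    st=ctrl.get_state();R=np.array(st["ee_rot"])
    y=feelyaw-np.pi/2;X=np.array([np.cos(y),np.sin(y),0]);Z=np.array([0,0,-1.]);T=np.c_[X,np.cross(Z,X),Z]
    print("shift",np.round(R.T@(np.array(p)-st["position"])*100,2),"turn",np.round(Ro.from_matrix(R.T@T).as_rotvec(),3))
E
python3 - <<'E'
from h import *
print(jig(0,150,140))
go(jig(0,150,260),JY);go(jig(0,150,140),JY)
go(jig(0,50,140),JY)
E
```

```text
[0.65375969 0.12028417 0.14      ]
shift [-65.48 -66.11  -4.14] turn [ 0.    -0.     0.415]
shift [-65.48 -66.11   7.86] turn [ 0.    -0.     0.415]
shift [-56.33 -62.07   7.86] turn [ 0.    -0.     0.415]
```

```bash
python3 -m jog '[[255,[0,0,-4],[0,0,0]],[255,[-65.5,-66,-4],[0,0,0.415]],[255,[-65.5,-66,-4],[0,0,0.415]],[255,[-65.5,-66,-4],[0,0,0.415]],[255,[-65.5,-66,-4],[0,0,0.415]],[255,[-65.5,-66,-4],[0,0,0.415]],[255,[-65.5,-66,-4],[0,0,0.415]],[255,[-65.5,-66,-4],[0,0,0.415]],[255,[-65.5,-66,-4],[0,0,0.415]],[255,[-65.5,-66,-4],[0,0,0.415]],[255,[-65.5,-66,-4],[0,0,0.415]],[255,[-65.5,-66,-4],[0,0,0.415]],[255,[-65.5,-66,-4],[0,0,0.415]],[255,[-65.5,-66,-4],[0,0,0.415]],[255,[-65.5,-66,-4],[0,0,0.415]],[255,[-65.5,-66,-4],[0,0,0.415]],[255,[-65.5,-66,-4],[0,0,0.415]],[255,[-65.5,-66,-4],[0,0,0.415]],[255,[-65.5,-66,-4],[0,0,0.415]],[255,[-65.5,-66,-4],[0,0,0.415]]]' 20; python3 -c "
from h import *
go(jig(0,150,140),JY)"
```

```text
clock: 3.8
position: [0.6525, 0.1187, 0.2589]
ee_rot: [[-0.129, -0.992, 0.0], [-0.992, 0.129, -0.0], [0.0, -0.0, -1.0]]
contact_force: [-0.3, 0.5, -0.6]
opening: 0.005
shift [-0.17 -0.1  11.89] turn [-0.    -0.    -0.002]
```

```bash
python3 -m jog '[[255,[0,0,6],[0,0,0]],[255,[0,0,12],[0,0,0]],[255,[0,0,12],[0,0,0]],[255,[1.5,0,12],[0,0,0]],[255,[2.5,0,12],[0,0,0]],[255,[3.5,0,12],[0,0,0]],[255,[4.5,0,12],[0,0,0]],[255,[5.5,0,12],[0,0,0]],[255,[6.5,0,12],[0,0,0]],[255,[7.5,0,12],[0,0,0]],[255,[8.5,0,12],[0,0,0]],[255,[9.5,0,12],[0,0,0]],[255,[10.5,0,12],[0,0,0]],[255,[10.5,0,12],[0,0,0]]]'; python3 - <<'E'
from h import *
s=ctrl.snapshot("scene");save(s,"s2")
im=cv2.imread("pics/s2.png")[180:340,230:430];cv2.imwrite("pics/s2c.png",cv2.resize(im,None,fx=3,fy=3))
go(jig(0,50,260),JY)
go([.4256,-.2735,.15],np.radians(12.5))
E
```

```text
clock: 5.55
position: [0.6388, 0.013, 0.139]
ee_rot: [[-0.13, -0.991, -0.0], [-0.991, 0.13, -0.001], [0.001, -0.0, -1.0]]
contact_force: [0.5, 0.3, -0.0]
opening: 0.003
shift [ -0.74  -0.11 -12.1 ] turn [-0.    -0.001 -0.003]
shift [31.26 17.43 -1.08] turn [-0.    -0.001 -0.348]
```

View pics/s2c.png

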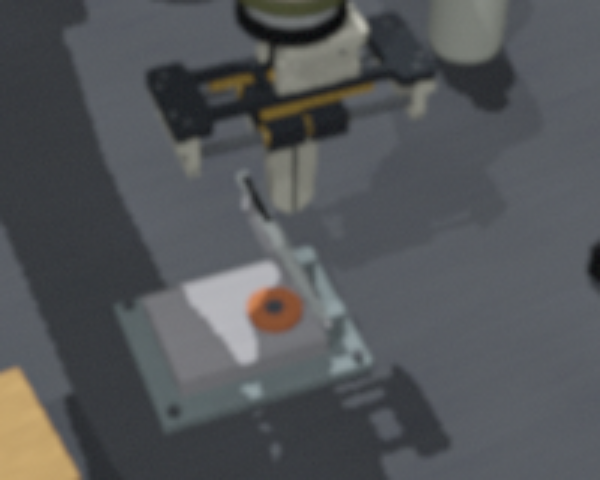

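The cover is past vertical and falling, clear of the fingers. I'll raise the arm and travel to the feeler with the gripper opening.

```bash
python3 -m jog '[[255,[-0.5,0,-6],[0,0,0]],[255,[-0.5,0,-12],[0,0,0]],[0,[31.3,17.4,-12],[0,0,-0.348]],[0,[31.3,17.4,-12],[0,0,-0.348]],[0,[31.3,17.4,-12],[0,0,-0.348]],[0,[31.3,17.4,-12],[0,0,-0.348]],[0,[31.3,17.4,-12],[0,0,-0.348]],[0,[31.3,17.4,-12],[0,0,-0.348]],[0,[31.3,17.4,-12],[0,0,-0.348]],[0,[31.3,17.4,-12],[0,0,-0.348]],[0,[31.3,17.4,-6],[0,0,-0.348]],[0,[31.3,17.4,-1],[0,0,-0.348]],[0,[31.3,17.4,-1],[0,0,-0.348]],[0,[31.3,17.4,-1],[0,0,-0.348]]]' ; python3 - <<'E'
from h import *
np.set_printoptions(precision=4,suppress=True)
go([.4256,-.2738,.013],np.radians(12.5))
s=ctrl.snapshot("scene");save(s,"s3")
im=cv2.imread("pics/s3.png")[180:340,130:430];cv2.imwrite("pics/s3c.png",cv2.resize(im,None,fx=2.6,fy=2.6))
o=ctrl.outline_of("cover_tab",s)
P=cloud(s,o[0]["region"])
q=Ro.from_euler('z',-JY).apply(P-JC)*1000
print(o[0]["score"],len(P),np.percentile(q,[2,50,98],axis=0))
m=(abs(q[:,0])<38)&(q[:,1]>-48)&(q[:,1]<45)&(q[:,2]>38);print("fit z=a+bx+cy",np.linalg.lstsq(np.c_[np.ones(m.sum()),q[m,:2]],q[m,2],rcond=None)[0])
E
```

```text
clock: 7.35
position: [0.4272, -0.2734, 0.1503]
ee_rot: [[0.218, -0.976, 0.001], [-0.976, -0.218, -0.001], [0.001, -0.001, -1.0]]
contact_force: [0.2, 0.2, 0.1]
opening: 1.002
shift [-0.01  0.18 13.73] turn [-0.001 -0.001  0.002]
0.89 1577 [[-40.1291 -70.0184  26.1587]
 [  4.874   -6.6181  45.9912]
 [ 40.7823  56.4551  49.6602]]
fit z=a+bx+cy [46.2906 -0.0084 -0.0005]
```

View pics/s3c.png

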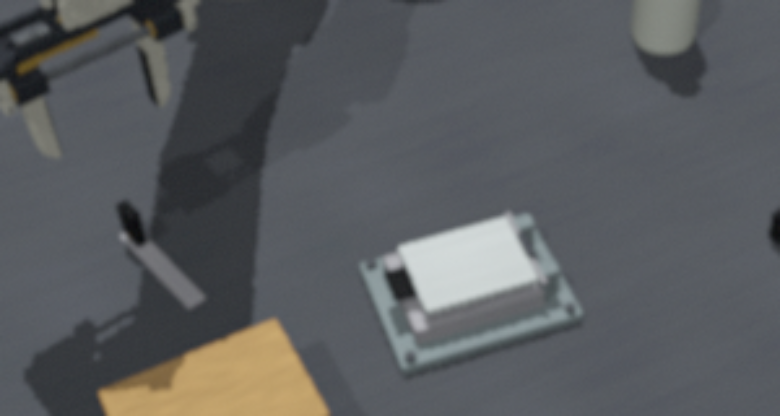

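The cover is shut: its top is level at about 46–47 mm with slope near 0. The blade lies undisturbed, so next is the grasp.

```bash
python3 -m jog '[[0,[0,0.2,6],[0,0,0]],[0,[0,0.2,10],[0,0,0]],[0,[0,0.2,12.5],[0,0,0]],[0,[0,0.2,13.7],[0,0,0]],[0,[0,0.2,13.7],[0,0,0]],[255,[0,0.2,13.7],[0,0,0]],[255,[0,0.2,13.7],[0,0,0]],[255,[0,0.2,13.7],[0,0,0]],[255,[0,0.2,13.7],[0,0,0]],[255,[0,0.2,13.7],[0,0,0]],[255,[0,0.2,13.7],[0,0,0]],[255,[0,0.2,13.7],[0,0,0]],[255,[0,0.2,13.7],[0,0,0]]]' 40
python3 - <<'E'
from h import *
np.set_printoptions(precision=4,suppress=True)
st=ctrl.get_state();print(st["position"],st["ee_rot"],st["contact_force"])
for n in("top","scene"):
    s=ctrl.snapshot(n)
    r=ctrl.place_of("feeler_tip",s)
    for a in r[:2]: print(n,a["score"],px2w(s,a["centre"],0.0))
    o=ctrl.outline_of("feeler",s)
    if o:
        P=cloud(s,o[0]["region"]);P=P[P[:,2]<.012]
        if len(P)>20: print(o[0]["score"],len(P),cv2.minAreaRect((P[:,:2]*1000).astype(np.float32)),P.max(0))
E
```

```text
clock: 9.07
position: [0.4257, -0.2748, 0.014]
ee_rot: [[0.217, -0.976, 0.003], [-0.976, -0.217, -0.002], [0.002, -0.002, -1.0]]
contact_force: [-0.2, 0.1, 0.5]
opening: 0.188
[ 0.4257 -0.2748  0.014 ] [[ 0.2171 -0.9762  0.0029]
 [-0.9762 -0.2171 -0.0019]
 [ 0.0025 -0.0024 -1.    ]] [-0.1733  0.1315  0.5494]
top 0.48 [ 0.5185 -0.2443  0.    ]
0.8 217 ((491.47637939453125, -259.5874328613281), (71.84745025634766, 21.10486602783203), 15.601381301879883) [ 0.5266 -0.2456  0.0108]
scene 0.81 [ 0.5302 -0.2506  0.    ]
0.91 278 ((478.2845153808594, -263.03179931640625), (105.96611022949219, 22.81631851196289), 12.325446128845215) [ 0.5301 -0.2438  0.0118]
```

```bash
python3 -m jog '[[255,[0,0,0],[0,0,0]],[255,[0,0,0],[0,0,0]],[255,[0,0,0],[0,0,0]],[255,[0,0,-2],[0,0,0]],[255,[0,0,-6],[0,0,0]],[255,[0,0,-6],[0,0,0]]]' 40
python3 - <<'E'
from h import *
np.set_printoptions(precision=4,suppress=True)
st=ctrl.get_state()
for n in("top","scene"):
    s=ctrl.snapshot(n);save(s,n+"4")
    r=ctrl.place_of("feeler_tip",s)
    for a in r[:2]: print(n,a["score"],px2w(s,a["centre"],0.06))
    o=ctrl.outline_of("feeler",s)
    P=cloud(s,o[0]["region"]);T=(P-st["position"])@np.array(st["ee_rot"])*1000
    m=(T[:,1]<-20)&(T[:,1]>-110)&(abs(T[:,0])<25)&(abs(T[:,2]-10)<15);T=T[m]
    print(o[0]["score"],len(T),np.percentile(T,[2,50,98],axis=0).round(1), cv2.minAreaRect(T[:,:2].astype(np.float32)),"z fit",np.polyfit(T[:,1],T[:,2],1))
im=cv2.imread("pics/scene4.png")[200:320,130:290];cv2.imwrite("pics/s4c.png",cv2.resize(im,None,fx=4,fy=4))
E
```

```text
clock: 10.12
position: [0.4265, -0.2753, 0.076]
ee_rot: [[0.217, -0.976, 0.006], [-0.976, -0.217, -0.004], [0.005, -0.005, -1.0]]
contact_force: [-0.4, -0.6, -0.2]
opening: 0.124
top 0.58 [ 0.5154 -0.2519  0.06  ]
0.63 212 [[  -8.7 -101.8    4.7]
 [  -0.3  -69.6    9.4]
 [   7.9  -32.7   13.3]] ((-1.2716660499572754, -67.31246948242188), (18.912593841552734, 72.73764038085938), 2.3659989833831787) z fit [-0.0104  8.4779]
scene 0.66 [ 0.5241 -0.2506  0.06  ]
0.92 220 [[  -8.1 -102.9   11.7]
 [   1.2  -62.5   15.1]
 [   9.2  -21.8   19.5]] ((-0.1834392547607422, -62.45368194580078), (84.61006164550781, 19.502090454101562), 89.51842498779297) z fit [-0.0088 14.5693]
```

View pics/s4c.png

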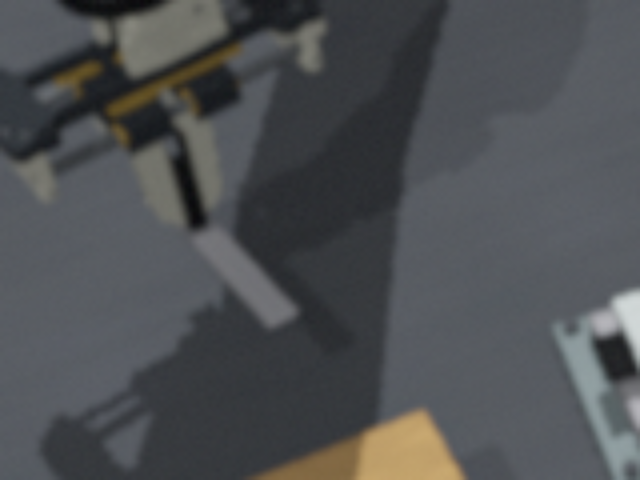

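The blade is held level and aligned, tip about 104 mm ahead of the TCP. I'll carry it to just in front of the mouth.

```bash
python3 - <<'E'
from h import *
go(jig(-182,-27.5,76),JY)
go(jig(-182,-27.5,47),JY)
E
```

```text
shift [-23.04  -7.75  -0.32] turn [-0.001 -0.001  0.346]
shift [-23.04  -7.75   2.58] turn [-0.001 -0.001  0.346]
```

```bash
python3 -m jog '[[255,[-5,-1.7,-1],[0,0,0.08]],[255,[-10,-3.4,-1],[0,0,0.16]],[255,[-14,-4.7,-0.5],[0,0,0.24]],[255,[-18,-6,-0.5],[0,0,0.32]],[255,[-21,-7,-0.3],[0,0,0.346]],[255,[-23,-7.75,0.5],[0,0,0.346]],[255,[-23,-7.75,1.5],[0,0,0.346]],[255,[-23,-7.75,2.5],[0,0,0.346]],[255,[-23,-7.75,2.5],[0,0,0.346]],[255,[-23,-7.75,2.5],[0,0,0.346]]]'
cat > m.py <<'E'
from h import *
np.set_printoptions(precision=4,suppress=True)
import sys
st=ctrl.get_state();tj=Ro.from_euler('z',-JY).apply(st["position"]-JC)*1000
print("TCP jig",tj.round(1),"force",st["contact_force"],"opening",st["opening"])
for n in("top","scene"):
    s=ctrl.snapshot(n);save(s,n+sys.argv[1])
    for k,z in(("feeler_tip",.033),("jig_mouth",.03),("jig_stop",.03)):
        for a in ctrl.place_of(k,s)[:1]: print(n,k,round(a["score"],2),(Ro.from_euler('z',-JY).apply(px2w(s,a["centre"],z)-JC)*1000).round(1))
    for o in ctrl.outline_of("feeler",s)[:1]:
        P=cloud(s,o["region"]);q=Ro.from_euler('z',-JY).apply(P-JC)*1000
        m=(q[:,0]>tj[0]+22)&(q[:,2]<60)&(q[:,2]>20);q=q[m]
        if len(q)>20: print("blade",len(q),np.percentile(q,[2,50,98],axis=0).round(1).tolist(),cv2.minAreaRect(q[:,:2].astype(np.float32)),"z fit",np.polyfit(q[:,0],q[:,2],1))
E
python3 m.py 5
```

```text
clock: 11.68
position: [0.4506, -0.034, 0.0477]
ee_rot: [[-0.128, -0.992, 0.001], [-0.992, 0.128, -0.001], [0.001, -0.001, -1.0]]
contact_force: [1.2, 0.7, -0.7]
opening: 0.126
TCP jig [-181.9  -28.8   47.7] force [ 1.222   0.7394 -0.7297] opening 0.12629834316647673
top feeler_tip 0.59 [-85.7 -30.6  33. ]
top jig_mouth 0.68 [-36.6 -30.9  30. ]
top jig_stop 0.85 [ 17.4 -28.9  30. ]
blade 116 [[-116.6, -37.4, 34.4], [-97.9, -29.3, 38.1], [-78.8, -20.6, 42.0]] ((-97.5492935180664, -29.03030014038086), (17.54871368408203, 39.98149871826172), 89.92967224121094) z fit [-0.0185 36.434 ]
scene feeler_tip 0.59 [-73.6 -28.7  33. ]
scene jig_mouth 0.84 [-36.1 -22.   30. ]
scene jig_stop 0.68 [  2.9 -25.2  30. ]
```

```bash
python3 -m jog '[[255,[-0.1,-0.8,0.1],[0,0,0]],[255,[-0.1,-1.6,0.1],[0,0,0]],[255,[-0.1,-2.4,0.1],[0,0,0]],[255,[-0.1,-3.2,0.1],[0,0,0]],[255,[-0.1,-4,0.1],[0,0,0]],[255,[-0.1,-4.6,0.1],[0,0,0]],[255,[-0.1,-4.6,0.1],[0,0,0]],[255,[-0.1,-4.6,0.1],[0,0,0]]]'
python3 m.py 6; python3 -c "
import cv2,numpy as np
a=cv2.imread('pics/scene6.png')[215:335,220:380];b=cv2.imread('pics/top6.png')[140:260,270:430]
cv2.imwrite('pics/c6.png',np.hstack([cv2.resize(x,(400,300),interpolation=cv2.INTER_CUBIC) for x in(a,b)]))"
```

```text
clock: 13.18
position: [0.4963, -0.0378, 0.047]
ee_rot: [[-0.127, -0.992, 0.001], [-0.992, 0.127, -0.001], [0.001, -0.001, -1.0]]
contact_force: [-0.2, 0.2, -1.1]
opening: 0.122
TCP jig [-136.1  -26.8   47. ] force [-0.2447  0.2304 -1.0573] opening 0.12235099272413184
top feeler_tip 0.54 [-34.4 -28.   33. ]
top jig_mouth 0.55 [-35.2 -30.2  30. ]
top jig_stop 0.7 [ 13.8 -23.1  30. ]
scene feeler_tip 0.85 [-35.7 -24.   33. ]
scene jig_mouth 0.96 [-36.5 -25.6  30. ]
scene jig_stop 0.83 [ 18.2 -27.4  30. ]
blade 140 [[-111.6, -36.2, 33.0], [-78.5, -27.4, 36.3], [-51.2, -18.5, 39.0]] ((-81.01486206054688, -27.155881881713867), (18.12009620666504, 64.5470199584961), 89.15441131591797) z fit [-0.0074 35.5978]
```

View pics/c6.png

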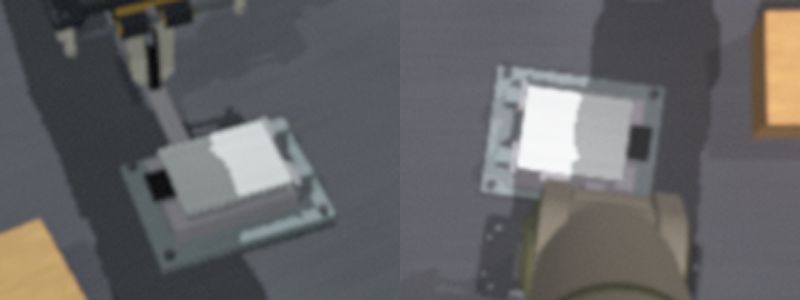

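The blade tip is under the cover's front edge and centred. Now I'll lower it until it touches the plate.

```bash
python3 -m jog '[[255,[0,0,0.1],[0,0,0]],[255,[0,0,0.2],[0,0,0]],[255,[0,0,0.2],[0,0,0]],[255,[0,0,0.2],[0,0,0]]]'; python3 -m jog '[[255,[0,0,0.05],[0,0,0]],[255,[0,0,0.1],[0,0,0]],[255,[0,0,0.1],[0,0,0]],[255,[0,0,0.1],[0,0,0]]]'
```

```text
clock: 14.18
position: [0.4966, -0.0379, 0.045]
ee_rot: [[-0.127, -0.992, 0.001], [-0.992, 0.127, -0.001], [0.001, -0.002, -1.0]]
contact_force: [0.1, -0.3, -2.9]
opening: 0.127
clock: 14.68
position: [0.4966, -0.0379, 0.044]
ee_rot: [[-0.127, -0.992, 0.002], [-0.992, 0.127, -0.001], [0.001, -0.002, -1.0]]
contact_force: [-0.9, 1.0, -0.3]
opening: 0.129
```

```bash
python3 -m jog '[[255,[0,0,0.05],[0,0,0]],[255,[0,0,0.05],[0,0,0]],[255,[0,0,0.05],[0,0,0]]]'; python3 -m jog '[[255,[0,0,0.05],[0,0,0]],[255,[0,0,0.05],[0,0,0]],[255,[0,0,0.05],[0,0,0]]]';  python3 -m jog '[[255,[0,0,0.05],[0,0,0]],[255,[0,0,0.05],[0,0,0]],[255,[0,0,0.05],[0,0,0]]]'
```

```text
clock: 15.05
position: [0.4965, -0.0378, 0.0437]
ee_rot: [[-0.127, -0.992, 0.002], [-0.992, 0.127, -0.001], [0.001, -0.002, -1.0]]
contact_force: [-2.5, -0.1, 4.5]
opening: 0.127
clock: 15.42
position: [0.4964, -0.0377, 0.0433]
ee_rot: [[-0.127, -0.992, 0.002], [-0.992, 0.127, -0.001], [0.001, -0.002, -1.0]]
contact_force: [-2.6, 0.7, 6.2]
opening: 0.128
clock: 15.8
position: [0.4963, -0.0376, 0.043]
ee_rot: [[-0.126, -0.992, 0.002], [-0.992, 0.126, -0.001], [0.001, -0.002, -1.0]]
contact_force: [-2.8, 0.4, 5.6]
opening: 0.129
```

```bash
python3 -m jog '[[255,[0,0,-0.05],[0,0,0]],[255,[0,-0.4,-0.05],[0,0,0]],[255,[0,-0.8,-0.05],[0,0,0]],[255,[0,-1.2,-0.05],[0,0,0]],[255,[0,-1.6,-0.05],[0,0,0]],[255,[0,-2.0,-0.05],[0,0,0]],[255,[0,-2.0,-0.05],[0,0,0]],[255,[0,-2.0,-0.05],[0,0,0]]]' 60;python3 m.py 7
```

```text
clock: 16.8
position: [0.5148, -0.0401, 0.0435]
ee_rot: [[-0.126, -0.992, -0.001], [-0.992, 0.126, -0.001], [0.001, 0.001, -1.0]]
contact_force: [-6.9, 1.0, 7.7]
opening: 0.126
TCP jig [-117.5  -26.7   43.5] force [-6.8988  0.9865  7.7221] opening 0.12646172923448296
top feeler_tip 0.35 [ 35.5 348.4  33. ]
top jig_mouth 0.61 [-31.8 -22.8  30. ]
top jig_stop 0.89 [  8.5 -18.1  30. ]
scene jig_mouth 0.97 [-44.8 -27.8  30. ]
scene jig_stop 0.8 [ 13.5 -28.9  30. ]
blade 1004 [[-9.0, 293.9, 21.5], [35.5, 356.6, 33.8], [74.0, 426.9, 41.9]] ((29.417287826538086, 361.8518371582031), (54.24784469604492, 146.1432342529297), 22.401470184326172) z fit [-0.093  37.0353]
```

Drag began as the tip climbed the ramp (about 7 N, tip ≈ -13 mm). I'll keep sliding in.

```bash
python3 -m jog '[[255,[0,-0.4,-0.02],[0,0,0]],[255,[0,-0.8,-0.02],[0,0,0]],[255,[0,-1.2,-0.02],[0,0,0]],[255,[0,-1.2,-0.02],[0,0,0]]]';python3 -m jog '[[255,[0,-0.4,0],[0,0,0]],[255,[0,-0.8,0],[0,0,0]],[255,[0,-1.2,0],[0,0,0]],[255,[0,-1.35,0],[0,0,0]],[255,[0,-1.35,0],[0,0,0]],[255,[0,-1.35,0],[0,0,0]]]'
cat > f.py <<'E'
from h import *
np.set_printoptions(precision=4,suppress=True)
import sys
st=ctrl.get_state();I=Ro.from_euler('z',-JY)
print("TCP jig",(I.apply(st["position"]-JC)*1000).round(1),st["contact_force"],st["ft_torque"],st["opening"])
s=ctrl.snapshot("scene");save(s,"f"+sys.argv[1])
q=I.apply(cloud(s,np.ones((480,640),bool))-JC)*1000
m=(abs(q[:,0])<36)&(q[:,1]>-48)&(q[:,1]<42)&(q[:,2]>38)&(q[:,2]<60);print("cover fit z=a+bx+cy",m.sum(),np.linalg.lstsq(np.c_[np.ones(m.sum()),q[m,:2]],q[m,2],rcond=None)[0])
m=(q[:,0]>-75)&(q[:,0]<-47)&(abs(q[:,1]+27)<14)&(q[:,2]>28)&(q[:,2]<45);p=q[m];print("blade",len(p),np.percentile(p,[2,50,98],axis=0).round(1).tolist(),np.polyfit(p[:,0],p[:,2],1))
# grip: dark upright, points above plate in front
m=(q[:,0]>-125)&(q[:,0]<-60)&(abs(q[:,1]+27)<7)&(q[:,2]>36)&(q[:,2]<66);p=q[m];print("grip front x",np.percentile(p[:,0],[50,90,98]).round(1))
im=cv2.imread("pics/f%s.png"%sys.argv[1])[215:335,220:380];cv2.imwrite("pics/f%sc.png"%sys.argv[1],cv2.resize(im,(800,600),interpolation=cv2.INTER_CUBIC))
E
python3 f.py 1
```

```text
clock: 17.8
position: [0.5181, -0.0409, 0.0432]
ee_rot: [[-0.126, -0.992, -0.016], [-0.992, 0.126, 0.001], [0.001, 0.016, -1.0]]
contact_force: [-23.4, 3.9, 20.0]
opening: 0.121
clock: 18.55
position: [0.527, -0.0423, 0.0426]
ee_rot: [[-0.126, -0.992, -0.025], [-0.992, 0.126, 0.001], [0.002, 0.025, -1.0]]
contact_force: [-11.9, 1.4, 9.7]
opening: 0.123
TCP jig [-105.1  -27.4   42.6] [-11.8813   1.3652   9.6998] [0.3679 2.5943 0.0325] 0.12328991822638322
cover fit z=a+bx+cy 906 [47.8776  0.0044 -0.0277]
blade 50 [[-74.7, -36.6, 28.4], [-64.8, -27.9, 32.2], [-53.9, -19.5, 36.1]] [ 0.014  33.3904]
grip front x [-94.9 -92.2 -90.5]
```

View pics/f1c.png

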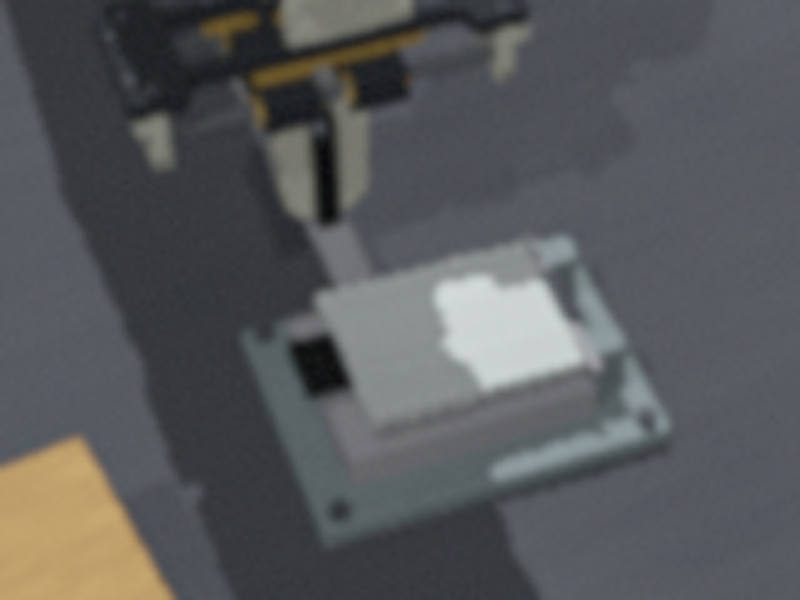

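The cover is lifted about 0.028 rad and the tip is on the land's flat, at about jig x = 0. One more push of about 12 mm, levelling the tool slightly.

```bash
python3 -m jog '[[255,[0,-0.4,-0.03],[0.01,0,0]],[255,[0,-0.8,-0.05],[0.02,0,0]],[255,[0,-1.2,-0.07],[0.02,0,0]],[255,[0,-1.5,-0.08],[0.02,0,0]],[255,[0,-1.5,-0.08],[0.02,0,0]],[255,[0,-1.5,-0.08],[0.02,0,0]]]';python3 f.py 2
```

```text
clock: 19.35
position: [0.5387, -0.044, 0.0424]
ee_rot: [[-0.126, -0.992, -0.011], [-0.992, 0.126, -0.001], [0.002, 0.011, -1.0]]
contact_force: [-7.9, 1.4, 0.8]
opening: 0.13
TCP jig [-93.2 -27.6  42.4] [-7.8546  1.4109  0.8425] [ 0.1849  2.0241 -0.0489] 0.12957628392951273
cover fit z=a+bx+cy 902 [48.4295 -0.0012 -0.0402]
blade 45 [[-73.8, -37.4, 30.1], [-64.1, -28.6, 32.8], [-56.1, -19.9, 36.9]] [ 0.0487 35.9163]
grip front x [-83.5 -80.9 -75.2]
```

The tip is near the stop, but the blade is pitched slightly tip-up because the heel sits about 1.5 mm low. I'll level it.

```bash
python3 -m jog '[[255,[0,-0.2,-0.08],[-0.01,0,0]],[255,[0,-0.2,-0.16],[-0.02,0,0]],[255,[0,-0.2,-0.16],[-0.02,0,0]],[255,[0,-0.2,-0.16],[-0.02,0,0]],[255,[0,-0.2,-0.16],[-0.02,0,0]]]';python3 f.py 3
```

```text
clock: 20.02
position: [0.539, -0.0442, 0.0435]
ee_rot: [[-0.125, -0.991, -0.035], [-0.992, 0.125, 0.002], [0.002, 0.035, -0.999]]
contact_force: [-5.4, 1.4, 1.3]
opening: 0.128
TCP jig [-92.9 -27.7  43.5] [-5.3726  1.3837  1.2976] [0.1846 1.2935 0.0063] 0.12771160210725538
cover fit z=a+bx+cy 907 [47.7416 -0.0003 -0.0255]
blade 49 [[-74.4, -37.1, 29.3], [-64.5, -28.9, 33.0], [-54.0, -19.1, 36.2]] [ 0.0223 34.7713]
grip front x [-83.3 -80.7 -71.4]
```

View pics/f3c.png

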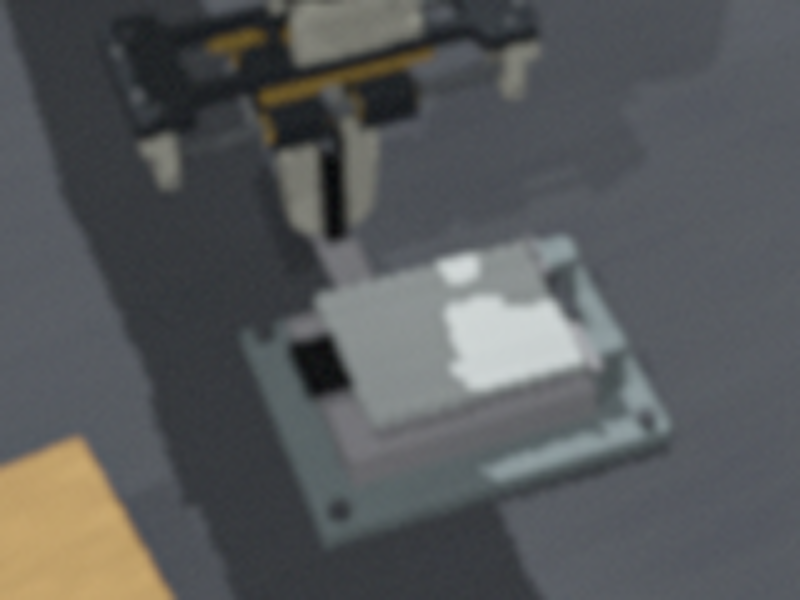

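The cover lift is now about 0.025 rad against the nominal 0.024. The tip is at about +12 mm and the blade is in the gripper with a light drag. Handing in.

```bash
python3 -c "
from h import *
s=ctrl.get_state();print(abs(s['joint_vel']).max(),s['clock'],s['opening'])
print(ctrl.job_done())"
```

```text
0.0020822877883995587 20.075 0.12406357552448745
the job is handed in; nothing more can be done
None
```

The job is handed in at 20 s of the 72 s allowed, with the cover shut first and the blade held in the jig at about the stop point. The hand-in gives no verdict.

- **Cover:** I pushed it from behind and it fell shut by itself. Before I picked up the blade, the depth images showed its top level (slope about 0).
- **Blade:** I gripped it by the upright grip and slid it flat into the mouth. The wrist force was about 7 N on the ramp, peaked at about 30 N in total, and was about 5–8 N on the land's flat.
- **Correction:** Near the end the blade was pitched slightly tip-up and the cover had risen to about 0.04 rad. I raised the heel about 1 mm and the cover settled back.
- **Last checks:**
  - Tip: about +12 mm along the jig and -28 mm across, against targets of +12 and -27.5 mm. The tip is hidden under the cover, so this comes from the gripper position and the tip distance measured before entry.
  - Cover: lifted about 0.025 rad (nominal 0.024).
  - Blade: pitch about 0.02 rad, from a noisy fit. The tool itself leans 0.035 rad, so the grip turned slightly in the pads.
  - Grip: set to 60 N, opening about 12 mm, arm at rest.
- **Disagreements:** The networks' mouth and stop points varied by several millimetres once the cover was shut, up to about 10 mm. I relied on the earlier jig fit, which matched their first readings to 2 mm.
- **Bystanders:** The arm did not go near the bottle, carton or connector block. I did not re-measure their positions.

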